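Push a heater plate over the lip into the test dock and bed it

TASK

Push the loose round heater plate along the loading deck of the test dock and over the raised lip, so that it drops flat into the pocket beyond. Then press it straight down on its middle, against the sprung pad, until it is firmly down on the rests, keep about 18 N on it for about a second, and let go. The plate cracks easily: never push or press on it with more than 25 N, and leave the other things on the bench alone.

Things in the scene. Friction and masses are not known exactly. Their poses are not given: they have to be found in the camera images.
- plate: The loose heater plate: a plain steel-grey disc, 90 mm in diameter, 16 mm thick, rims bevelled 2 mm, a thin dark ring line (66 mm in diameter, with a gap) on its top, flat in the middle, 0.2 to 0.35 kg. Too wide to grasp; it starts flat on the loading deck, against nothing. Origin at the centre of its underside, z up.
- dock: The fixed test dock: dark steel base 310 x 122 x 12 mm with a grey carriage on it. Origin at the centre of the base's underside, on the bench; x is the pushing direction, z up. From x = -145 mm a flat loading deck, 26 mm above the bench, near end open, between side rails 95 mm apart inside, 8 mm wide, top 32 mm high. Deck, rails, lip and end stop are one carriage, locked up to 10 mm either way along x.
- lip (a point): Middle of the top of the lip, with the carriage in mid setting: a bar across the deck's end, 29 mm above the bench (3 mm above the deck), reached by a 30 degree ramp 5 mm long; crest 4 mm wide (2 mm to either side of this point); far side upright. Climbed with a few newtons. The true lip lies up to 10 mm before or beyond this point along the dock's x: this is not measured; feel or see it.
- stop (a point): Middle of the end stop's top edge, 40 mm above the bench, on the face towards the pocket, with the carriage in mid setting; the true one is shifted along x just as the lip. Upright, rigid. From the lip's far side to the stop is 93 mm, so the plate has 3 mm of play; dropped in, its underside is 21 mm and its top 37 mm above the bench, 8 mm above the lip. Caught on the lip it is tilted and higher.
- pad: Contact pad in the pocket: flat round copper disc, 44 mm in diameter, top 21 mm above the bench, on a spring (5 N to start, 8 N at 6 mm). Origin 9 mm under its top, 46.5 mm beyond the lip's far side in mid setting. The plate rests on it and springs back up to it. Round it four steel posts, the rests; their tops lie 1 to 6 mm below the pad's, a setting not measured: feel it. They give only 1 mm in 20 N.
- screwdriver: Bystander: a screwdriver lying on the bench beside the dock. Leave alone.
- tape: Bystander: a white roll, 70 mm in diameter, 20 mm high, lying on the bench beside the dock. Leave alone.
- carton: Bystander: a white carton with a green band, 75 x 75 x 110 mm standing on the bench beside the dock. Leave alone.
Things that resemble listed ones, but are neither listed nor needed, are in the scene too. Leave any turquoise or yellow look-alike of the plate alone.

How it is judged (in metres and radians):
On the way, in this order (a step that is already met when the one before it is completed fails the run):
1. the plate has dropped over the lip and lies flat in the pocket (z of plate in the frame of dock between 0.019 and 0.0225 m and angle between plate's own z axis and vertical below 0.04 rad and horizontal distance between plate and pad below 0.016 m), for 0.2 s.
2. the plate is pressed down on its middle with more than 12 N for 0.4 s (contact force between the fingers and plate above 12 N and horizontal distance between the grasp point and plate below 0.025 m and z of plate in the frame of dock below 0.0205 m), for 0.4 s.
At the end, for the whole second after the job is handed in: The plate lies at rest and flat (within 0.04 rad) in the pocket behind the lip, its underside 21 mm above the bench (within about 1.5 mm) on the sprung pad, its centre within 16 mm of the pad's, after having been pressed down on its middle with more than 12 N for 0.4 s (all of step 1 and linear speed of plate below 0.01 m/s); the robot touches nothing.
It fails at once if the fingers push or press on the plate with more than 30 N (contact force between the fingers and plate above 30 N).
It fails at once if a bystander is moved by more than 15 mm (distance of any of screwdriver, tape, carton from where it was at the start of the episode above 0.015 m).
It also fails if it takes over 56 s, if anything falls off the work surface, if the arm or the gripper's body presses on something with over 40 N, if the wrist force passes 120 N, or if a joint passes its speed limit or range.

ROBOT

A 6-joint arm with a two-finger parallel gripper is mounted at the origin on the work surface. World frame = base frame: x ahead of the robot, y to its left, z up, the work surface at z = 0. Lengths are in mm, angles in rad, forces in N, time in s.
With the tool pointing down it reaches from about 300 to 875 mm from the base axis. Payload 6.4 kg.
Tool frame: the origin (TCP) lies at the very end of the fingers, on their centre line; the grasp point (between the pads) lies 19 mm behind it; y points along the fingers, x is the direction in which the jaws open and shut, and the axes are right-handed (so a half turn about y gives the same grasp; the last joint's range is limited). The gripper opens to 85 mm and grips with 20 to 120 N. Pads are 22 mm wide; open, the fingers measure 114 mm over their backs; the gripper's body (76 mm by 85 mm) begins 54 mm behind the grasp point. The pads swing forward as they close: fully open they stand 13 mm farther back than shut.
Start: joints at [0.93, 0.181, 1.607, -0, 1.354, -0.206], TCP at [242.197, 521.518, 231.288] pointing down, gripper open.
Joint ranges: [-2.99, 2.99], [-0.89, 2.07], [0.3, 2.58], [-1.14, 4.28], [0, 2.63], [-3.12, 3.12]. Speed limits (rad/s): [2.57, 2.57, 3.01, 3.14, 3.14, 3.14].

INTERFACE

Orientations are given as a rotation vector (axis times angle).
In Python, from workcell import arm, eyes gives the robot as it stands. The module is installed in compiled form; this text tells all that it offers.
- The arm moves only by the tool arm_command, never from a script. Its argument "deltas" is a list of rows, each a list of 7 numbers: the shift along the tool's x, y, z in units of 0.2 m (1.0 is 0.2 m), then the turn, a rotation vector about the tool's x, y, z in units of 360 degrees (1.0 is 360 degrees), then the closure, from 0 (fully open) to 1 (shut). A call has 1 to 8 rows; each row is the pose to reach, as a shift and turn from the pose commanded when the call began, along the tool's axes at that moment, turning the shorter way round; what a row does not reach only later rows make up. A row lasts 1/12 s, in which the tool goes at most 41.7 mm and 7.16 degrees, less where a joint would pass 70% of its speed; a pose out of reach is approached as far as the arm can. A call with a number of a shift or a turn outside -1 to 1 is refused whole. A call with a gripper value outside its range is refused whole. The fingers move at their own pace and stop on an object; the grip force is fixed at half the most. Time passes only in rows, so rows that repeat a pose let the fingers close. It gives the time, the measured TCP pose, the force and the opening at its end, in the units of the state.
- arm.state(): the state, without advancing time (a new reading comes with each control period).
- eyes.snapshot(name): name is "side" or "top" or "wrist"; returns a dict with "image" (400x640x3 uint8, red, green, blue), "fx", "fy", "cx", "cy" (pixels), "D" ([k1, k2, p1, p2, k3] as OpenCV has them; the pictures are not rectified), "origin" and "attitude" of the camera in the world. Camera axes: x right, y up, looking along -z (the intrinsics and any distortion apply to the point x, -y, -z); pixel columns grow to the right and rows downward; lengths in mm; the calibration is good to about 2 mm. A picture is of the moment at which its call begins. There is no depth.
- arm.job_done(): hands the job in, once; it reports no verdict.
The state is a dict: "clock": time; "joint_pos": joint angles; "qvel": joint speeds; "joint_torque": joint torques, N m; "tool_pos": TCP position; "tool_rot": TCP orientation; "force": force on the tool from outside, world axes, zero at the start; "torque": the same for the moment, N m; "opening": finger opening in mm.
Only numpy, scipy, OpenCV 4.12 (cv2) and the standard library are available. Lean on these libraries where they do the work, as an engineer would, in place of code of your own. Each camera call takes 0.05 s, during which the arm holds its last target.

## Working session

There is one attempt and no reset: what is moved stays moved. The work goes in short steps, Python scripts to look and compute and a tool call to move; the robot and the scene stay as the last step left them, time stands still between calls to the robot, and variables do not carry over. Pictures are saved under pics/ and viewed, and the job is handed in when it is done.

Besides the shell and the picture viewer there is one more tool, called after "Call:" by a JSON object that holds its "op" and its "data". arm_command: Moves the arm, as the interface text tells. Its arguments: {"type":"object","properties":{"deltas":{"type":"array"}},"required":["deltas"]}

```bash
mkdir -p pics
cat > h.py <<'E'
import numpy as np, cv2
from scipy.spatial.transform import Rotation as R
from workcell import arm, eyes
def snap(n,f):
    s=eyes.snapshot(n); cv2.imwrite('pics/'+f,s['image'][:,:,::-1]); 
    np.save('pics/'+f+'.npy',s,allow_pickle=True); return s
def load(f): return np.load('pics/'+f+'.npy',allow_pickle=True).item()
def att(s):
    a=np.array(s['attitude'],float)
    return a if a.shape==(3,3) else R.from_rotvec(a).as_matrix()
def ray(s,uv):
    K=np.array([[s['fx'],0,s['cx']],[0,s['fy'],s['cy']],[0,0,1.]])
    p=cv2.undistortPoints(np.array(uv,float).reshape(-1,1,2),K,np.array(s['D'],float)).reshape(-1,2)
    d=np.c_[p[:,0],-p[:,1],-np.ones(len(p))]
    return np.array(s['origin'],float), d@att(s).T
def onplane(s,uv,z):
    o,d=ray(s,uv); t=(z-o[2])/d[:,2]; return o+d*t[:,None]
def proj(s,P):
    K=np.array([[s['fx'],0,s['cx']],[0,s['fy'],s['cy']],[0,0,1.]])
    p=(np.array(P,float).reshape(-1,3)-np.array(s['origin']))@att(s); p=p*[1,-1,-1]
    return cv2.projectPoints(p,np.zeros(3),np.zeros(3),K,np.array(s['D'],float))[0].reshape(-1,2)
E
python3 - <<'E'
from h import *
print(arm.state())
for n in['top','side','wrist']:
    s=snap(n,n+'0.png'); print(n,{k:v for k,v in s.items() if k!='image'})
E
```

```text
{'clock': 0.0, 'joint_pos': array([ 9.29705878e-01,  1.81558645e-01,  1.60803767e+00, -1.85364309e-05,
        1.35379298e+00, -2.06316032e-01]), 'qvel': array([ 0.00021146,  0.00011037,  0.00078801, -0.00010476, -0.00077621,
        0.00013859]), 'joint_torque': array([-5.70202264e-04, -4.44888103e+01, -3.51327789e+01, -4.84282245e-04,
        9.44614818e-03, -1.27859400e-05]), 'tool_pos': array([241.84414916, 521.04089278, 230.35992289]), 'tool_rot': array([-1.38473431, -0.88197775,  0.88472652]), 'force': array([-0.17191945, -1.1995152 ,  0.79886597]), 'torque': array([ 0.0422525 , -0.02283616, -0.00358726]), 'opening': 85.47642525165728}
top {'fx': 374.9382829679583, 'fy': 374.9382829679583, 'cx': 322.7267565796693, 'cy': 201.67844613557583, 'D': array([-0.07974026,  0.        ,  0.        ,  0.        ,  0.        ]), 'origin': array([571.82805322,  52.55148955, 998.04250087]), 'attitude': array([ 0.03631537, -0.05295929, -1.58640724])}
side {'fx': 423.5476302879708, 'fy': 423.5476302879708, 'cx': 322.05522665116627, 'cy': 195.7438834555256, 'D': array([0.01155665, 0.        , 0.        , 0.        , 0.        ]), 'origin': array([ 410.45116202, -577.69997566,  604.95354268]), 'attitude': array([ 0.85405154, -0.15827381, -0.3379844 ])}
wrist {'fx': 293.60967460595344, 'fy': 293.60967460595344, 'cx': 316.55204947399545, 'cy': 199.41902664782623, 'D': array([-0.02349467,  0.        ,  0.        ,  0.        ,  0.        ]), 'origin': array([174.72497601, 552.39436417, 373.09909836]), 'attitude': array([-0.26319269, -0.16621261,  1.12730104])}
```

View pics/top0.png

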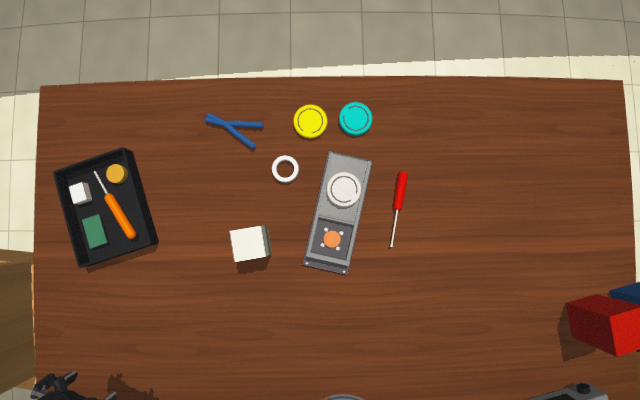

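View pics/side0.png

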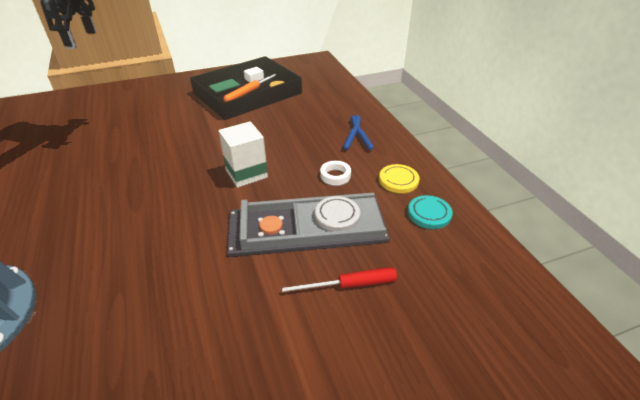

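View pics/wrist0.png

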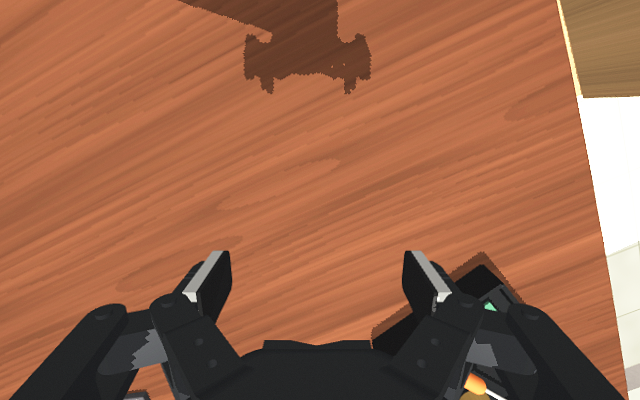

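```bash
python3 -c "
from h import *
print(R.from_rotvec(arm.state()['tool_rot']).as_matrix().round(3))
for n in ['top','side']: print(att(load(n+'0.png')).round(2))"
```

```text
[[ 0.421 -0.001 -0.907]
 [ 0.907 -0.001  0.421]
 [-0.001 -1.     0.   ]]
[[-0.02  1.   -0.06]
 [-1.   -0.02  0.01]
 [ 0.01  0.06  1.  ]]
[[ 0.94  0.23 -0.27]
 [-0.35  0.61 -0.71]
 [ 0.    0.76  0.65]]
```

Run:
```python
from h import *
s=load('top0.png'); im=s['image'][140:290,270:430,::-1]
cv2.imwrite('pics/crop1.png',cv2.resize(im,None,fx=5,fy=5,interpolation=cv2.INTER_CUBIC)[:, :800][:600])
cv2.imwrite('pics/crop1.png',cv2.resize(im,(640,600),interpolation=cv2.INTER_CUBIC))
s=load('side0.png'); im=s['image'][180:270,215:415,::-1]
cv2.imwrite('pics/crop2.png',cv2.resize(im,(800,360),interpolation=cv2.INTER_CUBIC))
```

```text
(no output)
```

View pics/crop1.png

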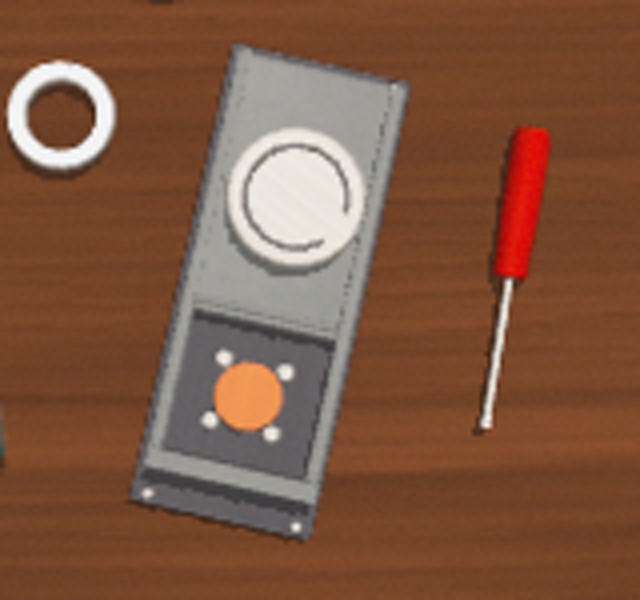

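View pics/crop2.png

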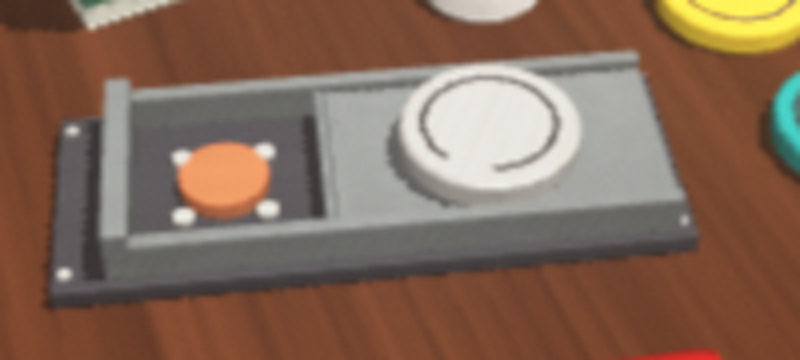

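```bash
cat > m1.py <<'E'
from h import *
for n in ['top','side']:
    s=load(n+'0.png'); hsv=cv2.cvtColor(s['image'],cv2.COLOR_RGB2HSV)
    H,S,V=cv2.split(hsv)
    def roi(m,b):
        k=np.zeros_like(m); k[b[1]:b[3],b[0]:b[2]]=m[b[1]:b[3],b[0]:b[2]]; return k
    b=(300,220,360,260) if n=='top' else (250,205,295,245)
    m=roi(cv2.inRange(hsv,(5,120,150),(16,255,255)),b)
    c=max(cv2.findContours(m,0,1)[0],key=cv2.contourArea); e=cv2.fitEllipse(c)
    print(n,'pad',e, onplane(s,[e[0]],21))
    b=(320,165,370,215) if n=='top' else (310,190,365,233)
    m=roi(cv2.inRange(hsv,(0,0,185 if n=='top' else 175),(180,40,255)),b)
    c=max(cv2.findContours(m,0,1)[0],key=cv2.contourArea); e=cv2.fitEllipse(cv2.convexHull(c))
    print(n,'plate',e, onplane(s,[e[0]],41))
s=load('top0.png')
uv=np.array([[237,45],[408,85],[310,540],[131,500]])/4+[270,140]
P=onplane(s,uv,12); print(P.round(1)); 
print([np.linalg.norm(P[i]-P[(i+1)%4]).round(1) for i in range(4)],'mean',P.mean(0))
a=(P[2]+P[3]-P[0]-P[1]);print('x dir deg',np.degrees(np.arctan2(a[1],a[0])))
s=load('side0.png')
uv=np.array([[50,303],[695,248]])/4+[215,180]; print('side',onplane(s,uv,0))
uv=np.array([[62,122],[52,290],[695,235]])/4+[215,180]; print('side',onplane(s,uv,12))
E
python3 m1.py
```

```text
top pad ((331.5652160644531, 238.6956787109375), (15.982102394104004, 16.630695343017578), 85.43059539794922) [[530.52204926  20.37785428  21.        ]]
top plate ((343.6434326171875, 188.57891845703125), (33.923702239990234, 34.24240493774414), 102.96646881103516) [[658.87101964 -12.19706073  41.        ]]
side pad ((270.75616455078125, 224.5018310546875), (17.58259391784668, 21.48670196533203), 87.51832580566406) [[528.512314    15.58594241  21.        ]]
side plate ((335.9029846191406, 211.05081176757812), (31.382366180419922, 51.15909957885742), 94.83348846435547) [[654.49322528 -13.29603327  41.        ]]
[[761.7  22.1  12. ]
 [733.4 -91.2  12. ]
 [434.6 -20.   12. ]
 [462.8  96.6  12. ]]
[np.float64(116.8), np.float64(307.1), np.float64(119.9), np.float64(308.1)] mean [598.11779541   1.89133195  12.        ]
x dir deg 166.3041284632924
side [[434.06794582 -15.66526065   0.        ]
 [735.08206005 -91.14409485   0.        ]]
side [[463.50498751  94.03937952  12.        ]
 [436.02454092 -19.19335188  12.        ]
 [732.62978973 -93.16023471  12.        ]]
```

Run:
```python
from h import *
th=np.radians(166.1); ex=np.array([np.cos(th),np.sin(th)]); ey=np.array([-ex[1],ex[0]])
c=np.array([598,2.])
def d(p): q=p[:,:2]-c; return np.c_[q@ex,q@ey].round(1)
s=load('top0.png')
print('lip far top',d(onplane(s,np.array([[195,312],[335,345]])/4+[270,140],29)))
print('ramp start top',d(onplane(s,np.array([[203,297],[338,328]])/4+[270,140],27)))
print('stop top, pocket side',d(onplane(s,np.array([[163,450],[307,480]])/4+[270,140],40)))
print('pad',d(np.array([[530.5,20.4],[528.5,15.6]])),'plate',d(np.array([[658.9,-12.2],[654.5,-13.3]])))
s=load('side0.png')
print('lip side',d(onplane(s,np.array([[318,95],[327,218]])/4+[215,180],29)))
print('stop side',d(onplane(s,np.array([[129,82],[130,240]])/4+[215,180],40)))
```

```text
lip far top [[ 25.1 -46.1]
 [ 25.6  46.8]]
ramp start top [[ 14.5 -43.3]
 [ 14.4  46.4]]
stop top, pocket side [[115.3 -46.2]
 [113.4  47.3]]
pad [[69.9 -1.6]
 [70.7  3.5]] plate [[-62.5  -0.8]
 [-58.5   1.3]]
lip side [[ 20.4 -43.4]
 [ 22.3  44.6]]
stop side [[115.2 -52. ]
 [113.1  58.8]]
```

Call:
{"op": "arm_command", "data": {"deltas": [[-0.07, 0, -0.17, 0, -0.006, 0, 1], [-0.15, 0, -0.35, 0, -0.012, 0, 1], [-0.22, 0, -0.51, 0, -0.018, 0, 1], [-0.29, 0, -0.68, 0, -0.024, 0, 1], [-0.36, 0, -0.85, 0, -0.03, 0, 1], [-0.36, 0, -0.85, 0, -0.03, 0, 1]]}}

```text
clock: 0.65
tool_pos: [369.9, 380.5, 231.1]
tool_rot: [-1.32, -1.024, 1.024]
force: [0.1, 1.2, -0.3]
opening: 12.2
```

Call:
{"op": "arm_command", "data": {"deltas": [[-0.11, 0, -0.16, 0, 0, 0, 1], [-0.22, 0, -0.32, 0, 0, 0, 1], [-0.33, 0, -0.48, 0, 0, 0, 1], [-0.44, 0, -0.64, 0, 0, 0, 1], [-0.54, 0, -0.8, 0, 0, 0, 1], [-0.65, 0, -0.95, 0, 0, 0, 1], [-0.65, 0, -0.95, 0, 0, 0, 1]]}}

```text
clock: 1.23
tool_pos: [522.3, 207.5, 231.1]
tool_rot: [-1.321, -1.022, 1.022]
force: [-0.6, -0.1, -1.0]
opening: 0.1
```

Call:
{"op": "arm_command", "data": {"deltas": [[-0.11, 0, -0.16, 0, 0, 0, 1], [-0.22, 0, -0.32, 0, 0, 0, 1], [-0.33, 0, -0.48, 0, 0, 0, 1], [-0.44, 0, -0.64, 0, 0, 0, 1], [-0.54, 0, -0.8, 0, 0, 0, 1], [-0.65, 0, -0.95, 0, 0, 0, 1], [-0.65, 0, -0.95, 0, 0, 0, 1]]}}

```text
clock: 1.82
tool_pos: [674.1, 34.6, 230.2]
tool_rot: [-1.32, -1.022, 1.023]
force: [0.3, 0.9, -0.2]
opening: 0.0
```

Run:
```python
from h import *
s=snap('wrist','w1.png'); st=arm.state(); print(st['tool_pos'],st['clock'],st['force'],s['origin'])
print(R.from_rotvec(st['tool_rot']).as_matrix().round(3))
```

```text
[672.31726451  37.27273534 230.03807714] 1.8667 [-0.44060341  0.88801262 -0.20294256] [602.10451995  53.14080663 372.70249664]
[[ 0.248 -0.001 -0.969]
 [ 0.969 -0.     0.248]
 [-0.    -1.     0.001]]
```

View pics/w1.png

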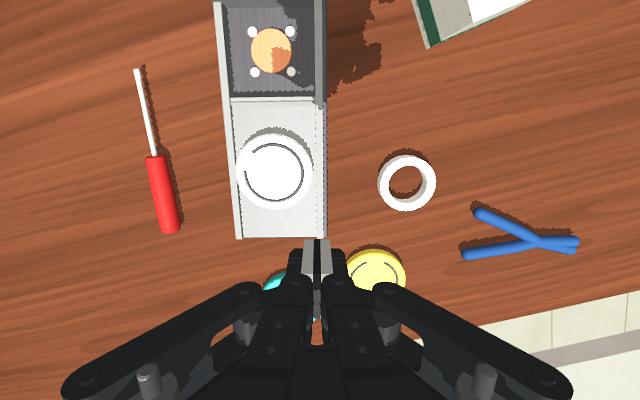

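Run:
```python
from h import *
s=load('w1.png')
hsv=cv2.cvtColor(s['image'],cv2.COLOR_RGB2HSV)
P=onplane(s,[[274,172],[237,172],[312,172]],41);print(P.round(1))
P=onplane(s,[[219,40],[240,238]],32);a=P[0]-P[1];print(P.round(1),np.degrees(np.arctan2(a[1],a[0])))
P=onplane(s,[[232,98],[312,98.5]],29);a=P[0]-P[1];print(P.round(1),np.degrees(np.arctan2(a[1],a[0])))
P=onplane(s,[[271,50]],21);print(P.round(1))
im=s['image'][60:320,180:400,::-1]; cv2.imwrite('pics/c3.png',cv2.resize(im,None,fx=2.3,fy=2.3))
```

```text
[[656.  -11.8  41. ]
 [645.4 -53.1  41. ]
 [666.9  30.5  41. ]]
[[507.8 -28.9  32. ]
 [728.2 -80.   32. ]] 166.93838544952658
[[566.  -35.2  29. ]
 [588.9  50.8  29. ]] -104.90997451177495
[[528.7  20.2  21. ]]
```

View pics/c3.png

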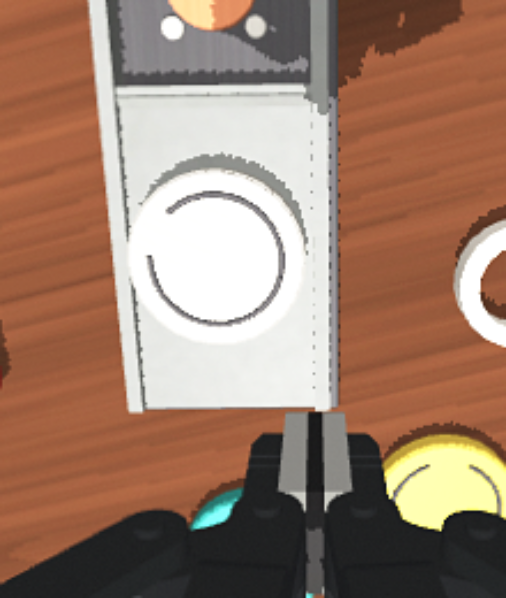

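Call:
{"op": "arm_command", "data": {"deltas": [[-0.1, 0, -0.15, 0, 0, 0, 1], [-0.2, 0, -0.3, 0, 0, 0, 1], [-0.257, 0.05, -0.383, 0, 0, 0, 1], [-0.257, 0.25, -0.383, 0, 0, 0, 1], [-0.257, 0.45, -0.383, 0, 0, 0, 1], [-0.257, 0.65, -0.383, 0, 0, 0, 1], [-0.257, 0.85, -0.383, 0, 0, 0, 1], [-0.257, 0.85, -0.383, 0, 0, 0, 1]]}}

```text
clock: 2.53
tool_pos: [725.2, -25.6, 50.0]
tool_rot: [-1.301, -1.015, 1.034]
force: [-2.4, 0.9, -2.8]
opening: 0.1
```

Call:
{"op": "arm_command", "data": {"deltas": [[0, 0.03, 0, 0, 0, 0, 1], [0, 0.06, 0, 0, 0, 0, 1], [0, 0.09, 0, 0, 0, 0, 1], [0, 0.12, 0, 0, 0, 0, 1], [0, 0.12, 0, 0, 0, 0, 1]]}}

```text
clock: 2.95
tool_pos: [733.4, -28.6, 38.1]
tool_rot: [-1.317, -1.027, 1.025]
force: [1.1, -0.1, -0.4]
opening: -0.1
```

Run:
```python
from h import *
s=snap('side','s1.png'); st=arm.state(); print(st['tool_pos'],st['clock'],st['force'])
print(R.from_rotvec(st['tool_rot']).as_matrix().round(3))
cv2.imwrite('pics/s1c.png',cv2.resize(s['image'][150:300,215:465,::-1],(800,480),interpolation=cv2.INTER_CUBIC))
```

```text
[733.29128442 -28.71533271  38.16160187] 3.0 [-0.1742022  -0.31924841 -0.48612419]
[[ 0.244  0.001 -0.97 ]
 [ 0.97  -0.     0.244]
 [ 0.    -1.    -0.001]]
```

View pics/s1c.png

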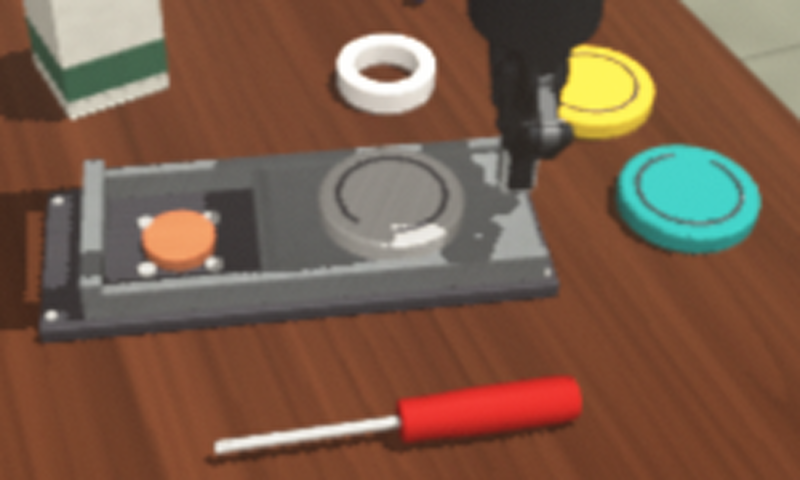

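Call:
{"op": "arm_command", "data": {"deltas": [[-0.013, 0.015, 0, 0, 0, 0, 1], [-0.013, 0.028, 0, 0, 0, 0, 1], [-0.013, 0.028, 0.03, 0, 0, 0, 1], [-0.013, 0.028, 0.055, 0, 0, 0, 1], [-0.013, 0.028, 0.07, 0, 0, 0, 1], [-0.013, 0.028, 0.08, 0, 0, 0, 1], [-0.013, 0.028, 0.08, 0, 0, 0, 1]]}}

```text
clock: 3.58
tool_pos: [716.3, -27.1, 31.8]
tool_rot: [-1.315, -1.026, 1.026]
force: [0.4, -0.6, 0.1]
opening: 0.1
```

Call:
{"op": "arm_command", "data": {"deltas": [[0, -0.005, 0.008, 0, 0, 0, 1], [0, -0.005, 0.016, 0, 0, 0, 1], [0, -0.005, 0.024, 0, 0, 0, 1], [0, -0.005, 0.032, 0, 0, 0, 1], [0, -0.005, 0.04, 0, 0, 0, 1]]}}

```text
clock: 4.0
tool_pos: [709.4, -25.5, 32.9]
tool_rot: [-1.317, -1.027, 1.025]
force: [1.3, -0.4, 0.2]
opening: -0.3
```

Call:
{"op": "arm_command", "data": {"deltas": [[0, 0, 0.008, 0, 0, 0, 1], [0, 0, 0.016, 0, 0, 0, 1], [0, 0, 0.024, 0, 0, 0, 1], [0, 0, 0.032, 0, 0, 0, 1], [0, 0, 0.04, 0, 0, 0, 1]]}}

```text
clock: 4.42
tool_pos: [701.3, -23.5, 32.9]
tool_rot: [-1.316, -1.026, 1.026]
force: [2.3, -0.8, -0.1]
opening: 0.4
```

Run:
```python
from h import *
s=snap('side','s2.png'); st=arm.state(); print(st['tool_pos'],st['clock'],st['force'])
cv2.imwrite('pics/s2c.png',cv2.resize(s['image'][150:300,215:465,::-1],(800,480),interpolation=cv2.INTER_CUBIC))
```

```text
[701.02505484 -23.35432381  32.79348341] 4.4667 [ 1.49108332 -1.26040452  0.40144954]
```

View pics/s2c.png

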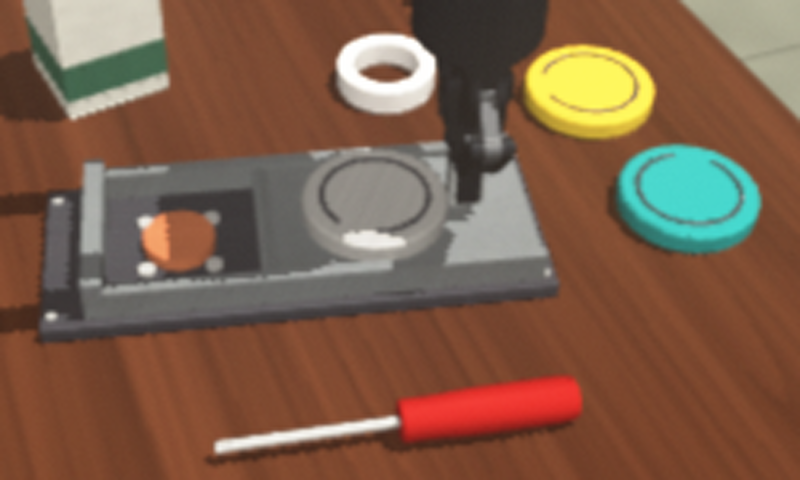

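Call:
{"op": "arm_command", "data": {"deltas": [[0, 0, 0.01, 0, 0, 0, 1], [0, 0, 0.02, 0, 0, 0, 1], [0, 0, 0.03, 0, 0, 0, 1], [0, 0, 0.04, 0, 0, 0, 1], [0, 0, 0.05, 0, 0, 0, 1], [0, 0, 0.06, 0, 0, 0, 1], [0, 0, 0.07, 0, 0, 0, 1]]}}

```text
clock: 5.05
tool_pos: [687.6, -20.0, 32.8]
tool_rot: [-1.316, -1.026, 1.026]
force: [3.3, -0.9, 1.1]
opening: -0.2
```

Call:
{"op": "arm_command", "data": {"deltas": [[0, 0, 0.008, 0, 0, 0, 1], [0, 0, 0.016, 0, 0, 0, 1], [0, 0, 0.024, 0, 0, 0, 1]]}}

```text
clock: 5.3
tool_pos: [683.0, -18.8, 32.8]
tool_rot: [-1.316, -1.026, 1.026]
force: [3.5, -0.7, -0.1]
opening: 0.1
```

Call:
{"op": "arm_command", "data": {"deltas": [[0, 0, 0.008, 0, 0, 0, 1], [0, 0, 0.016, 0, 0, 0, 1], [0, 0, 0.024, 0, 0, 0, 1]]}}

```text
clock: 5.55
tool_pos: [678.6, -17.8, 32.8]
tool_rot: [-1.316, -1.026, 1.025]
force: [3.9, -1.6, 0.3]
opening: 0.4
```

Call:
{"op": "arm_command", "data": {"deltas": [[0, 0, 0.008, 0, 0, 0, 1], [0, 0, 0.016, 0, 0, 0, 1], [0, 0, 0.024, 0, 0, 0, 1]]}}

```text
clock: 5.8
tool_pos: [673.4, -16.4, 32.6]
tool_rot: [-1.315, -1.026, 1.026]
force: [2.8, -0.7, 0.9]
opening: -0.3
```

Call:
{"op": "arm_command", "data": {"deltas": [[0, 0, 0.01, 0, 0, 0, 1], [0, 0, 0.02, 0, 0, 0, 1], [0, 0, 0.03, 0, 0, 0, 1], [0, 0, 0.04, 0, 0, 0, 1], [0, 0, 0.05, 0, 0, 0, 1]]}}

```text
clock: 6.22
tool_pos: [663.7, -14.0, 32.6]
tool_rot: [-1.315, -1.026, 1.026]
force: [2.5, -0.5, 1.0]
opening: -0.0
```

Call:
{"op": "arm_command", "data": {"deltas": [[0, 0, 0.01, 0, 0, 0, 1], [0, 0, 0.02, 0, 0, 0, 1], [0, 0, 0.03, 0, 0, 0, 1], [0, 0, 0.04, 0, 0, 0, 1], [0, 0, 0.05, 0, 0, 0, 1]]}}

```text
clock: 6.63
tool_pos: [654.1, -11.6, 32.6]
tool_rot: [-1.316, -1.026, 1.026]
force: [2.8, -0.1, 0.1]
opening: -0.0
```

Call:
{"op": "arm_command", "data": {"deltas": [[0, 0, 0.01, 0, 0, 0, 1], [0, 0, 0.02, 0, 0, 0, 1], [0, 0, 0.03, 0, 0, 0, 1], [0, 0, 0.04, 0, 0, 0, 1], [0, 0, 0.05, 0, 0, 0, 1]]}}

```text
clock: 7.05
tool_pos: [644.5, -9.3, 32.7]
tool_rot: [-1.316, -1.026, 1.026]
force: [2.3, -1.6, 0.0]
opening: 0.1
```

Run:
```python
from h import *
s=snap('side','s3.png'); st=arm.state(); print(st['tool_pos'],st['clock'],st['force'])
cv2.imwrite('pics/s3c.png',cv2.resize(s['image'][150:300,215:465,::-1],(800,480),interpolation=cv2.INTER_CUBIC))
```

```text
[644.11034141  -9.18602875  32.604836  ] 7.1 [ 2.14884864 -1.53170755  0.42775616]
```

View pics/s3c.png

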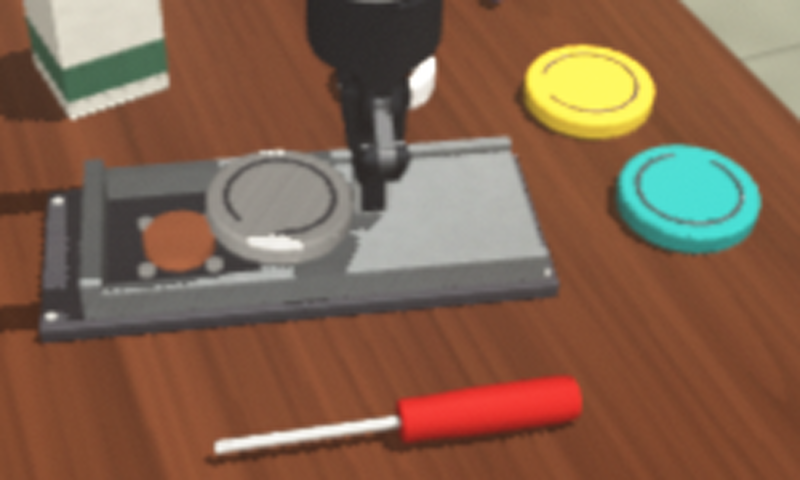

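Call:
{"op": "arm_command", "data": {"deltas": [[0, 0, 0.01, 0, 0, 0, 1], [0, 0, 0.02, 0, 0, 0, 1], [0, 0, 0.03, 0, 0, 0, 1], [0, 0, 0.04, 0, 0, 0, 1], [0, 0, 0.05, 0, 0, 0, 1]]}}

```text
clock: 7.52
tool_pos: [635.1, -6.9, 32.9]
tool_rot: [-1.316, -1.026, 1.026]
force: [2.7, -2.2, 0.8]
opening: 0.2
```

Call:
{"op": "arm_command", "data": {"deltas": [[0, 0, 0.01, 0, 0, 0, 1], [0, 0, 0.02, 0, 0, 0, 1], [0, 0, 0.03, 0, 0, 0, 1], [0, 0, 0.04, 0, 0, 0, 1], [0, 0, 0.05, 0, 0, 0, 1]]}}

```text
clock: 7.93
tool_pos: [625.5, -4.4, 33.1]
tool_rot: [-1.317, -1.027, 1.025]
force: [5.1, -2.5, 3.3]
opening: 0.4
```

Call:
{"op": "arm_command", "data": {"deltas": [[0, 0, 0.01, 0, 0, 0, 1], [0, 0, 0.02, 0, 0, 0, 1], [0, 0, 0.03, 0, 0, 0, 1], [0, 0, 0.04, 0, 0, 0, 1], [0, 0, 0.05, 0, 0, 0, 1]]}}

```text
clock: 8.35
tool_pos: [616.9, -2.2, 33.8]
tool_rot: [-1.318, -1.028, 1.024]
force: [5.8, -3.3, 4.8]
opening: -0.3
```

Call:
{"op": "arm_command", "data": {"deltas": [[0, 0, 0.01, 0, 0, 0, 1], [0, 0, 0.02, 0, 0, 0, 1], [0, 0, 0.03, 0, 0, 0, 1], [0, 0, 0.04, 0, 0, 0, 1], [0, 0, 0.05, 0, 0, 0, 1]]}}

```text
clock: 8.77
tool_pos: [604.7, 0.9, 32.0]
tool_rot: [-1.314, -1.025, 1.027]
force: [0.8, -1.2, 0.0]
opening: -0.1
```

Run:
```python
from h import *
s=snap('side','s4.png'); st=arm.state(); print(st['tool_pos'],st['clock'],st['force'])
cv2.imwrite('pics/s4c.png',cv2.resize(s['image'][150:300,215:465,::-1],(800,480),interpolation=cv2.INTER_CUBIC))
```

```text
[604.29655767   1.05856633  31.87308631] 8.8167 [ 1.46054577 -1.18266645 -0.16899165]
```

View pics/s4c.png

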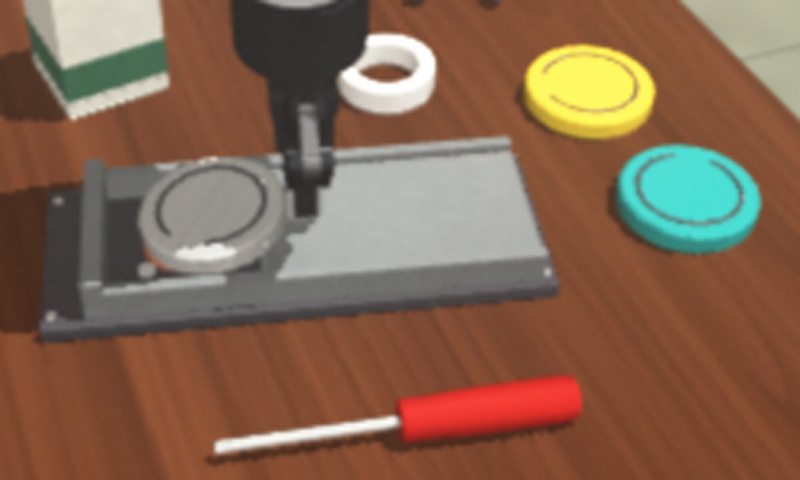

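Call:
{"op": "arm_command", "data": {"deltas": [[0, -0.004, 0.006, 0, 0, 0, 1], [0, -0.006, 0.012, 0, 0, 0, 1], [0, -0.006, 0.018, 0, 0, 0, 1], [0, -0.006, 0.024, 0, 0, 0, 1], [0, -0.006, 0.03, 0, 0, 0, 1]]}}

```text
clock: 9.23
tool_pos: [599.7, 2.1, 33.8]
tool_rot: [-1.315, -1.026, 1.026]
force: [0.7, -0.2, -1.0]
opening: 0.2
```

Call:
{"op": "arm_command", "data": {"deltas": [[0, 0, 0.005, 0, 0, 0, 1], [0, 0, 0.01, 0, 0, 0, 1], [0, 0, 0.015, 0, 0, 0, 1]]}}

```text
clock: 9.48
tool_pos: [597.0, 2.8, 33.9]
tool_rot: [-1.316, -1.026, 1.026]
force: [1.5, -0.8, -0.6]
opening: 0.0
```

Call:
{"op": "arm_command", "data": {"deltas": [[0, 0, 0.005, 0, 0, 0, 1], [0, 0, 0.01, 0, 0, 0, 1], [0, 0, 0.015, 0, 0, 0, 1]]}}

```text
clock: 9.73
tool_pos: [594.1, 3.4, 33.9]
tool_rot: [-1.316, -1.026, 1.026]
force: [1.1, -0.3, -1.2]
opening: -0.1
```

Run:
```python
from h import *
s=snap('side','s5.png'); st=arm.state(); print(st['tool_pos'],st['clock'],st['force'])
q=st['tool_pos'][:2]-[598,2]; th=np.radians(166.1); print('dock x',q@[np.cos(th),np.sin(th)])
cv2.imwrite('pics/s5c.png',cv2.resize(s['image'][180:280,225:355,::-1],(780,600),interpolation=cv2.INTER_CUBIC))
```

```text
[593.92847505   3.50296688  33.85178337] 9.7833 [ 2.10449446 -0.98145886  0.23871938]
dock x 4.313351161502763
```

View pics/s5c.png

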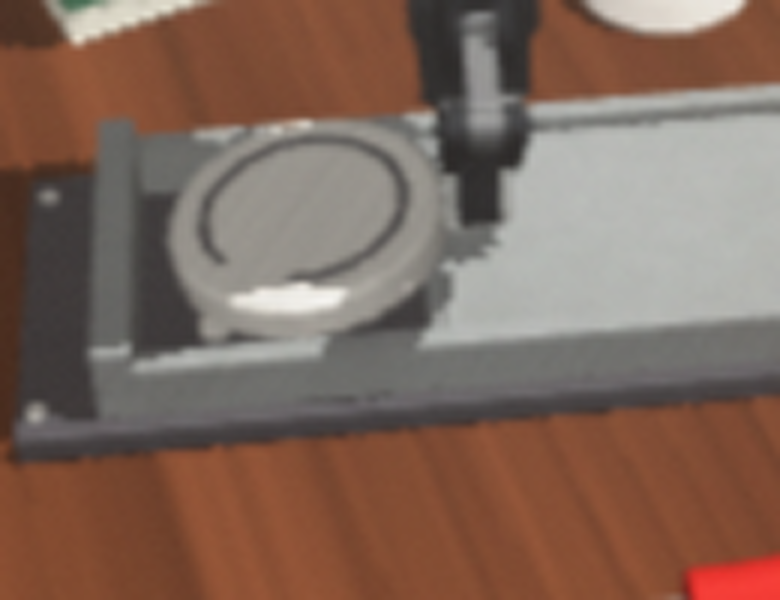

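Call:
{"op": "arm_command", "data": {"deltas": [[0, 0, 0.005, 0, 0, 0, 1], [0, 0, 0.01, 0, 0, 0, 1], [0, 0, 0.015, 0, 0, 0, 1]]}}

```text
clock: 10.03
tool_pos: [591.3, 4.2, 33.9]
tool_rot: [-1.316, -1.026, 1.026]
force: [1.0, -0.1, -0.1]
opening: -0.1
```

Call:
{"op": "arm_command", "data": {"deltas": [[0, 0, 0.004, 0, 0, 0, 1], [0, 0, 0.008, 0, 0, 0, 1]]}}

```text
clock: 10.2
tool_pos: [589.7, 4.6, 33.9]
tool_rot: [-1.316, -1.026, 1.026]
force: [1.4, -1.2, -0.2]
opening: 0.2
```

Call:
{"op": "arm_command", "data": {"deltas": [[0, 0, 0.004, 0, 0, 0, 1], [0, 0, 0.008, 0, 0, 0, 1]]}}

```text
clock: 10.37
tool_pos: [588.1, 5.0, 33.9]
tool_rot: [-1.316, -1.026, 1.026]
force: [2.0, -1.1, -0.7]
opening: -0.2
```

```bash
cat > look.py <<'E'
from h import *
import sys
f=sys.argv[1]
s=snap('side',f+'.png'); st=arm.state(); print(st['tool_pos'],st['clock'],st['force'])
q=st['tool_pos'][:2]-[598,2]; th=np.radians(166.1); print('dock x',q@[np.cos(th),np.sin(th)])
cv2.imwrite('pics/'+f+'c.png',cv2.resize(s['image'][180:280,225:355,::-1],(780,600),interpolation=cv2.INTER_CUBIC))
E
python3 look.py s6
```

```text
[587.90777059   5.09519381  33.8266775 ] 10.4167 [ 0.07734085 -0.81810216 -1.09855199]
dock x 10.54024577167704
```

View pics/s6c.png

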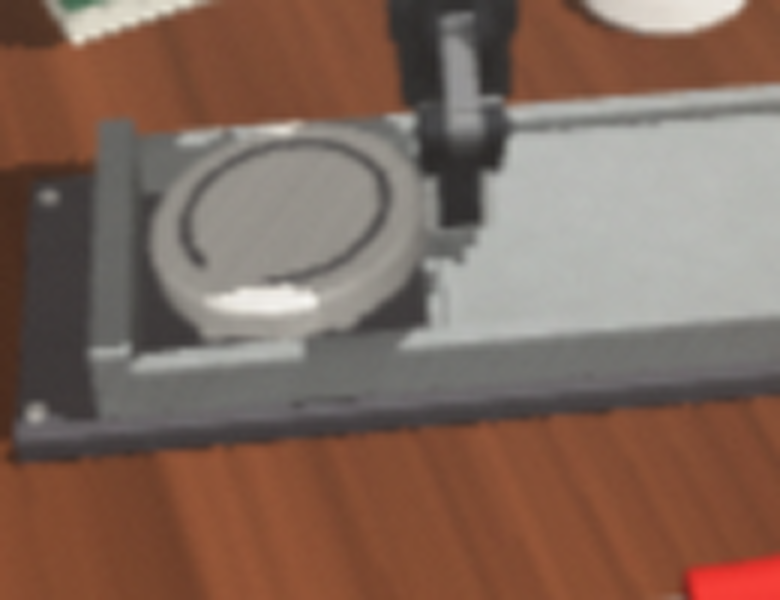

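Call:
{"op": "arm_command", "data": {"deltas": [[0, 0, 0.004, 0, 0, 0, 1], [0, 0, 0.008, 0, 0, 0, 1]]}}

```text
clock: 10.58
tool_pos: [586.5, 5.5, 33.9]
tool_rot: [-1.315, -1.026, 1.026]
force: [2.1, 0.2, 0.2]
opening: -0.0
```

Call:
{"op": "arm_command", "data": {"deltas": [[0, 0, 0.004, 0, 0, 0, 1], [0, 0, 0.007, 0, 0, 0, 1]]}}

```text
clock: 10.75
tool_pos: [585.0, 5.9, 33.8]
tool_rot: [-1.315, -1.026, 1.026]
force: [-0.1, -0.7, -0.2]
opening: 0.1
```

```bash
python3 look.py s7
```

```text
[584.80270146   5.91570098  33.76554797] 10.8 [-0.36058215  0.09601603  0.46978781]
dock x 13.751496386659735
```

View pics/s7c.png

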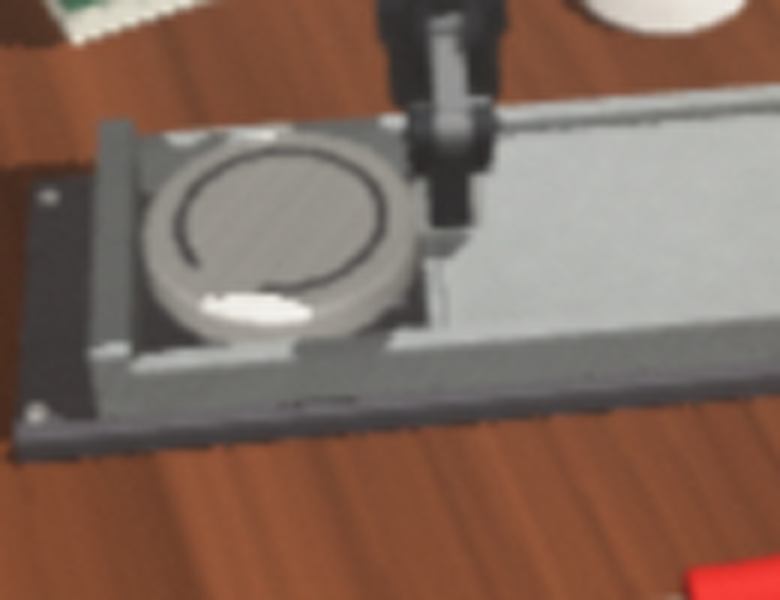

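Call:
{"op": "arm_command", "data": {"deltas": [[0, 0, -0.03, 0, 0, 0, 1], [0, -0.1, -0.06, 0, 0, 0, 1], [0, -0.25, -0.1, 0, 0, 0, 1], [0, -0.4, -0.2, 0, 0, 0, 1], [0, -0.5, -0.3, 0, 0, 0, 1], [0, -0.5, -0.3, 0, 0, 0, 1], [0, -0.5, -0.3, 0, 0, 0, 1]]}}

```text
clock: 11.38
tool_pos: [645.4, -9.5, 135.7]
tool_rot: [-1.319, -1.028, 1.024]
force: [-0.3, -1.4, 0.4]
opening: 0.3
```

```bash
python3 look.py s8
python3 - <<'E'
from h import *
s=snap('wrist','w8.png'); s2=snap('top','t8.png')
im=np.hstack([cv2.resize(s['image'],(480,300)),cv2.resize(s2['image'][180:300,280:400],(300,300),interpolation=cv2.INTER_CUBIC)])
cv2.imwrite('pics/wt8.png',im[:,:,::-1])
E
```

```text
[643.40045731  -8.9357426  133.61335396] 11.4333 [-0.43548846 -0.11430544 -0.27708415]
dock x -46.698044216383344
```

View pics/s8c.png

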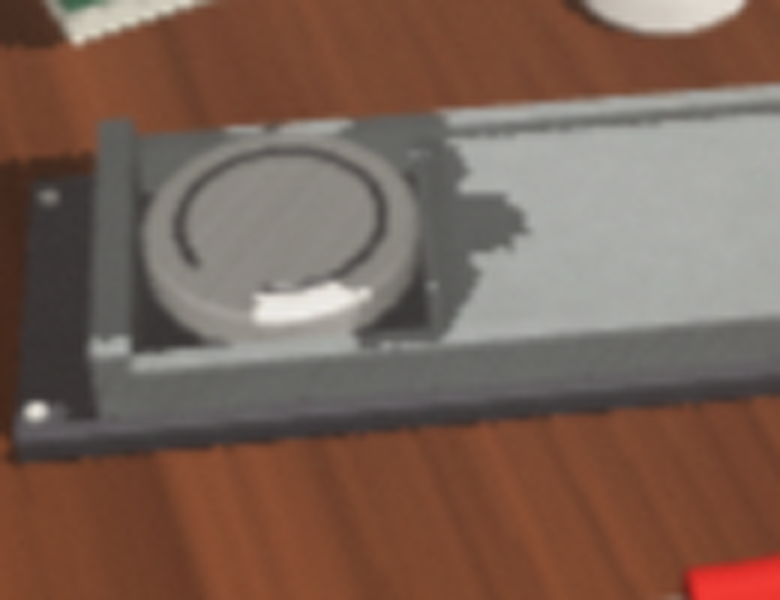

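View pics/w8.png

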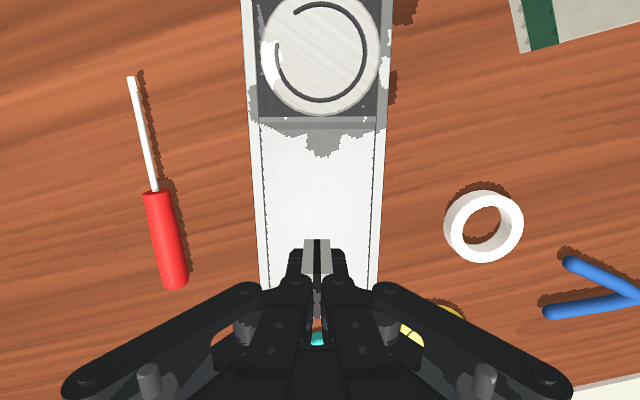

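Run:
```python
from h import *
s=load('w8.png'); print('wrist',onplane(s,[[320,51.5]],36.5).round(1))
s=load('s8.png'); print('side ring',onplane(s,[[281/6+225,219/6+180]],37).round(1))
s=load('s8.png'); print('side ext',onplane(s,[[143/6+225,235/6+180],[420/6+225,235/6+180]],35).round(1))
```

```text
wrist [[531.2  21.8  36.5]]
side ring [[533.2  20.2  37. ]]
side ext [[489.8  30.7  35. ]
 [573.8  -0.9  35. ]]
```

View pics/wt8.png

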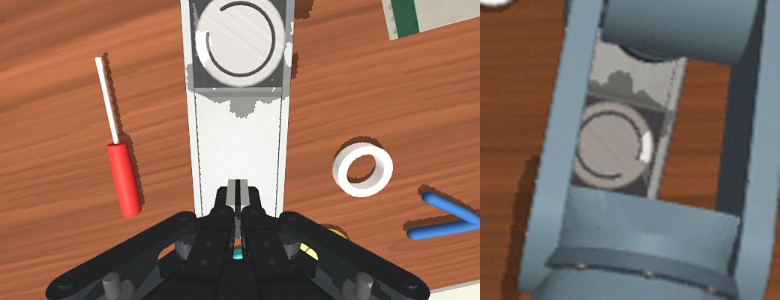

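Call:
{"op": "arm_command", "data": {"deltas": [[0, 0, 0.15, 0, 0, 0, 1], [0, 0, 0.3, 0, 0, 0, 1], [0, 0, 0.45, 0, 0, 0, 1], [0, 0.05, 0.58, 0, 0, 0, 1], [0, 0.2, 0.58, 0, 0, 0, 1], [0, 0.35, 0.58, 0, 0, 0, 1], [0, 0.42, 0.58, 0, 0, 0, 1], [0, 0.42, 0.58, 0, 0, 0, 1]]}}

```text
clock: 12.2
tool_pos: [526.0, 20.4, 45.1]
tool_rot: [-1.308, -1.019, 1.03]
force: [-0.6, 0.5, -0.3]
opening: -0.1
```

Call:
{"op": "arm_command", "data": {"deltas": [[0, 0, 0, 0, 0, 0, 1], [0, 0, 0, 0, 0, 0, 1], [0, 0, 0, 0, 0, 0, 1]]}}

```text
clock: 12.45
tool_pos: [531.9, 19.2, 51.1]
tool_rot: [-1.317, -1.027, 1.025]
force: [0.5, 0.1, 0.4]
opening: -0.1
```

Call:
{"op": "arm_command", "data": {"deltas": [[0, 0.015, 0, 0, 0, 0, 1], [0, 0.03, 0, 0, 0, 0, 1], [0, 0.045, 0, 0, 0, 0, 1], [0, 0.055, 0, 0, 0, 0, 1], [0, 0.055, 0, 0, 0, 0, 1]]}}

```text
clock: 12.87
tool_pos: [530.5, 19.4, 38.3]
tool_rot: [-1.315, -1.025, 1.026]
force: [-1.0, 0.7, 0.7]
opening: 0.3
```

Call:
{"op": "arm_command", "data": {"deltas": [[0, 0.005, 0, 0, 0, 0, 1], [0, 0.01, 0, 0, 0, 0, 1], [0, 0.01, 0, 0, 0, 0, 1]]}}

```text
clock: 13.12
tool_pos: [531.0, 19.4, 36.8]
tool_rot: [-1.316, -1.026, 1.026]
force: [-0.5, -0.4, 1.1]
opening: 0.6
```

Call:
{"op": "arm_command", "data": {"deltas": [[0, 0.005, 0, 0, 0, 0, 1], [0, 0.005, 0, 0, 0, 0, 1]]}}

```text
clock: 13.28
tool_pos: [531.1, 19.4, 35.9]
tool_rot: [-1.316, -1.026, 1.026]
force: [-0.8, 0.4, 1.2]
opening: 0.2
```

Call:
{"op": "arm_command", "data": {"deltas": [[0, 0.004, 0, 0, 0, 0, 1], [0, 0.004, 0, 0, 0, 0, 1]]}}

```text
clock: 13.45
tool_pos: [531.1, 19.3, 35.1]
tool_rot: [-1.316, -1.026, 1.026]
force: [0.9, -0.7, 2.4]
opening: 0.1
```

Call:
{"op": "arm_command", "data": {"deltas": [[0, 0.004, 0, 0, 0, 0, 1], [0, 0.004, 0, 0, 0, 0, 1]]}}

```text
clock: 13.62
tool_pos: [531.1, 19.3, 34.3]
tool_rot: [-1.316, -1.026, 1.026]
force: [-0.7, 0.1, 2.3]
opening: -0.1
```

Call:
{"op": "arm_command", "data": {"deltas": [[0, 0.004, 0, 0, 0, 0, 1], [0, 0.004, 0, 0, 0, 0, 1]]}}

```text
clock: 13.78
tool_pos: [531.1, 19.4, 33.5]
tool_rot: [-1.316, -1.026, 1.026]
force: [-0.1, 0.5, 3.1]
opening: -0.0
```

Call:
{"op": "arm_command", "data": {"deltas": [[0, 0.003, 0, 0, 0, 0, 1], [0, 0.003, 0, 0, 0, 0, 1]]}}

```text
clock: 13.95
tool_pos: [531.1, 19.4, 32.9]
tool_rot: [-1.316, -1.026, 1.026]
force: [0.5, 0.1, 3.4]
opening: 0.1
```

Call:
{"op": "arm_command", "data": {"deltas": [[0, 0.003, 0, 0, 0, 0, 1], [0, 0.003, 0, 0, 0, 0, 1]]}}

```text
clock: 14.12
tool_pos: [531.1, 19.3, 32.3]
tool_rot: [-1.316, -1.026, 1.026]
force: [0.4, 0.8, 3.5]
opening: 0.1
```

Call:
{"op": "arm_command", "data": {"deltas": [[0, 0.003, 0, 0, 0, 0, 1], [0, 0.003, 0, 0, 0, 0, 1]]}}

```text
clock: 14.28
tool_pos: [531.1, 19.4, 31.7]
tool_rot: [-1.316, -1.026, 1.026]
force: [-0.1, 0.7, 3.2]
opening: 0.1
```

Call:
{"op": "arm_command", "data": {"deltas": [[0, 0.003, 0, 0, 0, 0, 1], [0, 0.003, 0, 0, 0, 0, 1]]}}

```text
clock: 14.45
tool_pos: [531.1, 19.4, 31.2]
tool_rot: [-1.316, -1.026, 1.026]
force: [0.2, -0.6, 4.4]
opening: -0.0
```

Call:
{"op": "arm_command", "data": {"deltas": [[0, 0.003, 0, 0, 0, 0, 1], [0, 0.003, 0, 0, 0, 0, 1]]}}

```text
clock: 14.62
tool_pos: [531.1, 19.3, 30.9]
tool_rot: [-1.316, -1.026, 1.026]
force: [-1.6, 0.2, 8.5]
opening: 0.2
```

Call:
{"op": "arm_command", "data": {"deltas": [[0, 0.002, 0, 0, 0, 0, 1], [0, 0.002, 0, 0, 0, 0, 1]]}}

```text
clock: 14.78
tool_pos: [531.2, 19.4, 30.8]
tool_rot: [-1.316, -1.026, 1.026]
force: [-3.5, 0.0, 9.9]
opening: -0.0
```

Call:
{"op": "arm_command", "data": {"deltas": [[0, 0.002, 0, 0, 0, 0, 1], [0, 0.002, 0, 0, 0, 0, 1]]}}

```text
clock: 14.95
tool_pos: [531.2, 19.3, 30.7]
tool_rot: [-1.316, -1.026, 1.026]
force: [-4.4, 0.3, 13.3]
opening: 0.2
```

Call:
{"op": "arm_command", "data": {"deltas": [[0, 0.0015, 0, 0, 0, 0, 1], [0, 0.0015, 0, 0, 0, 0, 1]]}}

```text
clock: 15.12
tool_pos: [531.2, 19.4, 30.6]
tool_rot: [-1.316, -1.026, 1.026]
force: [-4.6, -0.2, 15.2]
opening: -0.6
```

Call:
{"op": "arm_command", "data": {"deltas": [[0, 0.0015, 0, 0, 0, 0, 1], [0, 0.0015, 0, 0, 0, 0, 1]]}}

```text
clock: 15.28
tool_pos: [531.2, 19.4, 30.5]
tool_rot: [-1.316, -1.026, 1.026]
force: [-6.3, 0.2, 16.5]
opening: 0.4
```

Call:
{"op": "arm_command", "data": {"deltas": [[0, 0.0005, 0, 0, 0, 0, 1], [0, 0.0005, 0, 0, 0, 0, 1], [0, 0.0005, 0, 0, 0, 0, 1], [0, 0.0005, 0, 0, 0, 0, 1]]}}

```text
clock: 15.62
tool_pos: [531.2, 19.3, 30.4]
tool_rot: [-1.316, -1.026, 1.026]
force: [-5.2, 0.9, 17.6]
opening: -0.4
```

Call:
{"op": "arm_command", "data": {"deltas": [[0, 0, 0, 0, 0, 0, 1], [0, 0, 0, 0, 0, 0, 1], [0, 0, 0, 0, 0, 0, 1], [0, 0, 0, 0, 0, 0, 1], [0, 0, 0, 0, 0, 0, 1]]}}

```text
clock: 16.03
tool_pos: [531.2, 19.3, 30.5]
tool_rot: [-1.316, -1.026, 1.026]
force: [-6.4, -0.8, 16.8]
opening: 0.1
```

Call:
{"op": "arm_command", "data": {"deltas": [[0, 0, 0, 0, 0, 0, 1], [0, 0, 0, 0, 0, 0, 1], [0, 0, 0, 0, 0, 0, 1]]}}

```text
clock: 16.28
tool_pos: [531.2, 19.3, 30.4]
tool_rot: [-1.316, -1.026, 1.026]
force: [-5.9, 0.1, 17.4]
opening: 0.0
```

Held about 1 s at ~18 N. I now release slowly, straight up.

Call:
{"op": "arm_command", "data": {"deltas": [[0, -0.005, 0, 0, 0, 0, 1], [0, -0.01, 0, 0, 0, 0, 1], [0, -0.016, 0, 0, 0, 0, 1], [0, -0.022, 0, 0, 0, 0, 1], [0, -0.028, 0, 0, 0, 0, 1], [0, -0.036, 0, 0, 0, 0, 1], [0, -0.046, 0, 0, 0, 0, 1], [0, -0.06, 0, 0, 0, 0, 1]]}}

```text
clock: 16.95
tool_pos: [530.2, 19.5, 40.5]
tool_rot: [-1.314, -1.025, 1.027]
force: [-0.4, 0.4, -0.7]
opening: -0.2
```

Call:
{"op": "arm_command", "data": {"deltas": [[0, -0.1, 0, 0, 0, 0, 1], [0, -0.2, 0, 0, 0, 0, 1], [0, -0.35, -0.1, 0, 0, 0, 1], [0, -0.5, -0.3, 0, 0, 0, 1], [0, -0.5, -0.45, 0, 0, 0, 1], [0, -0.5, -0.55, 0, 0, 0, 1], [0, -0.5, -0.55, 0, 0, 0, 1], [0, -0.5, -0.55, 0, 0, 0, 1]]}}

```text
clock: 17.62
tool_pos: [637.6, -7.6, 140.3]
tool_rot: [-1.315, -1.025, 1.026]
force: [0.1, 0.3, -0.2]
opening: 0.1
```

```bash
python3 look.py s9
python3 - <<'E'
from h import *
snap('wrist','w9.png')
a=load('s8.png')['image'];b=load('s9.png')['image']
E
```

```text
[636.50924715  -7.20966772 139.92293969] 17.6667 [-1.34326703  0.31768543  0.77987259]
dock x -39.59398134980494
```

View pics/s9c.png

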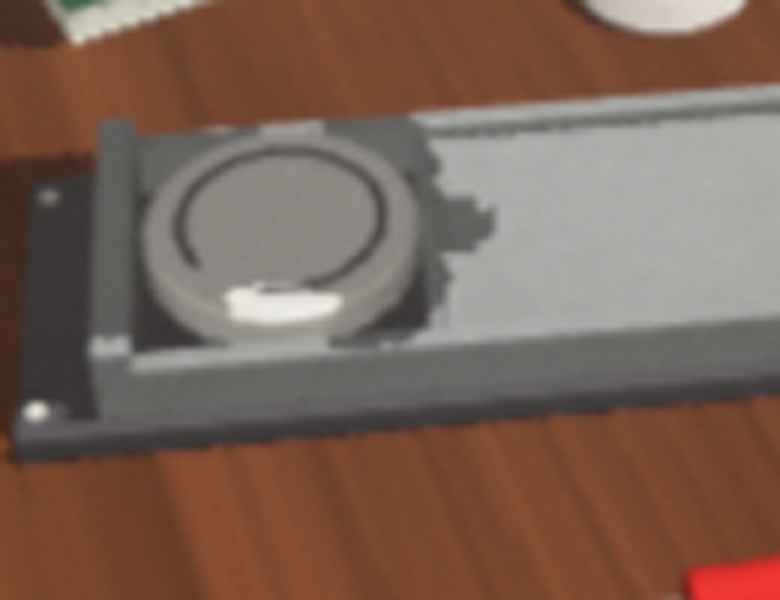

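View pics/w9.png

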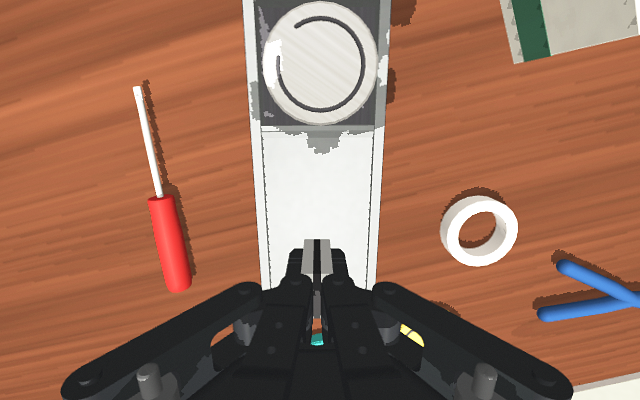

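```bash
python3 -c "
from h import *
arm.job_done(); print(arm.state()['clock'])"
```

```text
the job is handed in; nothing more can be done
the job is handed in; nothing more can be done
```

The plate is in the pocket, was pressed down onto the rests, and was then released. I handed the job in at about 17.7 s of the 56 s allowed, and no verdict is reported.

- **Push:** I pushed the grey disc along the deck with the closed fingertips. The highest force I read was about 8 N, at the lip. The push force fell to zero as the plate dropped into the pocket.
- **Press:** With the fingers on its middle, the plate went down about 6 mm on the sprung pad, then met the rests. I held it there for about 1 s with 17 N vertical, about 18 N in all, and lifted off straight up.
- **Last checks:**
  - In the side view the plate looks the same as before the press, flat between lip and stop.
  - I measured its centre before the press at about (531, 21), within about 5 mm of the pad.
  - The tool was clear and its force reading was near zero.
  - The screwdriver and tape looked unmoved, and nothing came near the carton; I judged this by eye and did not measure it.
- **What didn't agree:**
  - The side and top cameras differed by up to 5 mm on positions.
  - A sideways force of about 6 N appeared during the press. It was gone after release.
  - I read forces only at the end of each move, so a short peak in between could have been missed.

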